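Re-peg the stay of a bottle-lane guide

ROBOT

A 7-joint arm with a two-finger parallel gripper is mounted at the origin on the work surface. World frame = base frame: x ahead of the robot, y to its left, z up, the work surface at z = 0. Lengths are in m, angles in degrees, forces in N, time in s.
With the tool pointing down it reaches from about 0.425 to 0.95 m from the base axis. Payload 16.7 kg.
Tool frame: the origin (TCP) lies at the very end of the fingers, on their centre line; the grasp point (between the pads) lies 19 mm behind it; z points along the fingers, y is the direction in which the jaws open and shut (so a half turn about z gives the same grasp; the last joint's range is limited). The gripper opens to 94 mm and grips with 3 to 60 N. Pads are 16 mm wide; open, the fingers measure 119 mm over their backs; the gripper's body (75 mm by 177 mm) begins 78 mm behind the grasp point.
Start: joints at [63.684, 24.414, 4.234, 92.017, -1.954, 63.644, -3.845], TCP at [0.206, -0.643, 0.205] pointing down, gripper open.
Joint ranges: [-163.25, 163.25], [-28.42, 122.38], [-70.27, 78.77], [12.13, 141.07], [-58.53, 238.53], [9.26, 117.41], [-156.51, 156.51]. Speed limits (degrees/s): [108.29, 108.29, 136.94, 136.94, 172.46, 172.46, 172.46].

INTERFACE

Orientations are given as a 3x3 rotation matrix whose columns are the frame's x, y, z axes.
In Python, from plant import state, eyes, bot, spotter gives the robot as it stands. The module is installed in compiled form; this text tells all that it offers.
- The arm moves only by the tool move_arm, never from a script. Its argument "deltas" is a list of rows, each an object of numbers: "tx", "ty", "tz": the shift along the tool's x, y, z in cm; "ax", "ay", "az": the turn, a rotation vector about the tool's x, y, z in rad; "claw": the opening, from -1 (shut) to 1 (fully open). In form: [{"tx": .., "ty": .., "tz": .., "ax": .., "ay": .., "az": .., "claw": ..}, ...]. A call has 1 to 12 rows; each row shifts and turns the pose as measured when the row begins, along the tool's axes as they then stand; what a row does not reach is not made up. A row lasts 1/10 s, in which the tool goes at most 50 mm and 8.59 degrees, less where a joint would pass 70% of its speed; a pose out of reach is approached as far as the arm can. A call is refused whole if a number of a shift passes 5 or a number of a turn 0.15, either way. A call with a gripper value outside its range is refused whole. The fingers move at their own pace and stop on an object; "squeeze" is the grip in N (left out, the last holds). Time passes only in rows, so rows that do not move let the fingers close. It gives the time, the measured TCP pose, the force and the opening at its end, in the units of the state.
- state(): the state, without advancing time (a new reading comes with each control period).
- eyes.read_camera(name): name is "scene" or "top" or "wrist"; returns a dict with "pixels" (400x640x3 uint8, red, green, blue), "intrinsics" (3x3 intrinsics, pixels), "R" (3x3) and "t" (3): a world point X has camera coordinates R X + t. Camera axes: x right, y down, z forward; pixel columns grow to the right and rows downward; lengths in m; the calibration is good to about 2 mm. A picture is of the moment at which its call begins. There is no depth.
- bot.finish_job(): hands the job in, once; it reports no verdict.
Trained networks look in the newest picture that a camera, given by its name, has taken for a name from the list of things; names that differ only in an ending like _2 or _b are one class to them, and where a whole thing is asked for, a point or a joint stands for the part that bears it (a point fixed in the world has none). Each returns a list of dicts, best first, with "conf" (0 to 1); they miss things now and then, are a little off and sometimes report something else, mostly with a low value. They report only what shows in the picture. A call takes as long as a camera call. They do not tell look-alikes from the thing itself.
- spotter.find_in(camera, label): "location" ([x, y, z] in m, in world coordinates, good to about 4 mm: the middle of the surface that is visible of it).
The state is a dict: "clock": time; "joint_pos": joint angles; "joint_velocities": joint speeds; "tau": joint torques, N m; "ee_pos": TCP position; "tool_rot": TCP orientation; "contact_force": force on the tool from outside, world axes, zero at the start; "moment": the same for the moment, N m; "width": finger opening in m.
Only numpy, scipy, OpenCV 4.12 (cv2) and the standard library are available. Lean on these libraries where they do the work, as an engineer would, in place of code of your own. Each camera call takes 0.05 s, during which the arm holds its last target. There are 200 camera calls.

TASK

Set the bottle lane of the labelling jig for slim bottles: by its red handle, lift the yellow stay off the brass pin, push the green guide outward with it, and drop the stay's end hole (the one nearest the red handle) over the same pin until the stay lies flat and fully down on the post. The pin does not stand exactly in the middle of its post, so feel for it gently and do not press the stay hard onto it. Let go of the stay, and leave the bottles and the label roll standing where they are.

Things in the scene. Friction and masses are not known exactly. Their poses are not given: they have to be found in the camera images.
- post (a point): Centre of the flat top of the dark steel post (34 mm across), 50 mm above the bench; the stay rests on it. Axes: x towards the green guide, z up. On it stands the brass pin: 8.2 mm across, 14 mm tall, edge rounded by 0.6 mm. The pin is adjustable: its axis stands up to 4 mm off this point in x and 3.4 mm in y, anew each time, and is not measured. It bears up to 25 N from the stay.
- stay_grip (a point): Centre of the red handle fin of the yellow stay: upright, 34 mm long (x), 9 mm thick (y, pinch it so), 28 mm high, its foot on the bar's upper face 14 mm below this point. Axes: x along the bar to the guide, z up. The stay is a loose flat bar 227 mm long, 36 wide, 5 thick, 0.10 to 0.16 kg. From here along x: end hole +35 mm, middle hole +65, first hole +95, eye +185.
- first_hole (a point): Centre of the stay's first hole at the bar's underside, axes as stay_grip. 20 mm across. At the start it is over the pin, the bar lying flat on the post and on the guide's pad, level with it; the hole is so wide that it does not tell where the pin stands.
- end_hole (a point): Centre of the stay's end hole, nearest the red handle, at the bar's underside, axes as stay_grip. 10 mm across, through the 5 mm bar: this one must go over the pin. 60 mm from the first hole; half-way between is the middle hole, also 10 mm, not wanted.
- stay_eye (a point): Centre of the stay's eye at the bar's underside, axes as stay_grip: a slot 24 mm long (x), 21 mm wide (y), round the 8 mm stud of the green guide. The stud's cap (32 mm across, top 89 mm above the bench) keeps it captive: the bar can be raised level by about 24 mm. The slot's end pushes the guide along when it meets the stud.
- guide (a joint): Swing of the green guide (rad), a wall 215 mm long, its top 45 mm above the bench, hinged upright at (+112, -150) mm from post in its axes; stud 152 mm from the hinge. About 0 at the start, growing as it swings away from the post; about 0.35 when the end hole is on the pin, stop at 0.6. Stays where left; takes about 2 N at the stud.
- bottle_a: A plain white bottle standing beside the jig, 70 mm across at the foot, 168 mm tall, loose; origin at the centre of its underside. Not to be disturbed.
- bottle_b: A white bottle with a paper label standing beside the jig, 70 mm across at the foot, 168 mm tall, loose; origin at the centre of its underside. Not to be disturbed.
- label_roll: A roll of labels standing on end beside the jig, 84 mm across, 60 mm tall, loose; origin at the centre of its underside. Not to be disturbed.
Mind the look-alikes: they are no part of the job. What is shaped like the part that bears stay_grip but grey is not meant.

How it is judged (in metres and radians):
On the way:
1. the stay is lifted off the pin: its first hole is raised clear of the pin's top (z of first_hole in the frame of post above 0.0125 m), for 0.1 s.
At the end, for the whole second after the job is handed in: the stay lies still and flat (within 0.05 rad), its end hole over the pin (within 8 mm of the post's centre, which only the end hole can be) and fully down (underside within 3 mm of the post's top), and the guide is swung out by over 0.2 rad (z of end_hole in the frame of post below 0.003 m and horizontal distance between end_hole and post below 0.008 m and angle between end_hole's own z axis and vertical below 0.05 rad and value of joint guide above 0.2 rad and linear speed of stay below 0.02 m/s); the robot touches nothing.
It fails at once if the stay is pressed onto or against the pin with over 25 N (contact force between stay and pin above 25 N).
It fails at once if the plain bottle is pushed away or tipped (distance of bottle_a from where it was at the start of the episode above 0.03 m or angle between bottle_a's own z axis and vertical above 0.3 rad).
It fails at once if the labelled bottle is pushed away or tipped (distance of bottle_b from where it was at the start of the episode above 0.03 m or angle between bottle_b's own z axis and vertical above 0.3 rad).
It fails at once if the label roll is pushed away or tipped (distance of label_roll from where it was at the start of the episode above 0.03 m or angle between label_roll's own z axis and vertical above 0.3 rad).
It also fails if it takes over 72 s, if anything falls off the work surface, if the arm or the gripper's body presses on something with over 40 N, if the wrist force passes 120 N, or if a joint passes its speed limit or range.

## Working session

There is one attempt and no reset: what is moved stays moved. The work goes in short steps, Python scripts to look and compute and a tool call to move; the robot and the scene stay as the last step left them, time stands still between calls to the robot, and variables do not carry over. Pictures are saved under pics/ and viewed, about 8 in all and at most 12, crops included, and the job is handed in when it is done.

Besides the shell and the picture viewer there is one more tool, called after "Call:" as name(argument=value, ...), one argument or row to a line, values as JSON. move_arm: Moves the arm, as the interface text tells. Its arguments: {"type":"object","properties":{"deltas":{"type":"array"},"squeeze":{"type":"number"}},"required":["deltas"]}

```bash
mkdir -p pics; cat > h.py <<'E'
import numpy as np, cv2
from plant import state, eyes, bot, spotter
np.set_printoptions(precision=4,suppress=True)
def shot(n,f=None):
    c=eyes.read_camera(n)
    if f: cv2.imwrite('pics/'+f,c['pixels'][:,:,::-1])
    return c
def proj(c,X):
    p=c['intrinsics']@(c['R']@np.array(X,float)+c['t']); return p[:2]/p[2]
def unproj(c,u,v,z):
    d=c['R'].T@np.linalg.inv(c['intrinsics'])@np.array([u,v,1.]); o=-c['R'].T@c['t']
    return o+d*(z-o[2])/d[2]
E
python3 - <<'E'
from h import *
s=state(); print({k:s[k] for k in('clock','ee_pos','tool_rot','contact_force','width')})
ims=[]
for n in('top','scene'):
    c=shot(n,n+'0.png'); print(n,'cam at',-c['R'].T@c['t'])
    for l in('stay_grip','post','first_hole','end_hole','stay_eye','guide','bottle_a','label_roll'):
        for d in spotter.find_in(n,l)[:3]: print(l,np.array(d['location']),round(d['conf'],2),proj(c,d['location']).round())
E
```

```text
{'clock': 0.0, 'ee_pos': array([ 0.2056, -0.6425,  0.2048]), 'tool_rot': array([[ 0.9524,  0.3049, -0.0005],
       [ 0.3049, -0.9524,  0.0012],
       [-0.0001, -0.0013, -1.    ]]), 'contact_force': array([-0.1037, -0.126 ,  0.803 ]), 'width': 0.09391126503573254}
top cam at [ 0.4433 -0.0555  1.268 ]
stay_grip [ 0.5738 -0.1127  0.0597] 0.98 [346. 194.]
stay_grip [ 0.3368 -0.2119  0.0018] 0.95 [378. 273.]
stay_grip [0.335  0.1339 0.0047] 0.73 [265. 274.]
first_hole [0.3333 0.1369 0.0029] 0.91 [264. 275.]
first_hole [ 0.5703 -0.1151  0.0518] 0.86 [346. 196.]
first_hole [ 0.4893 -0.4528  0.0033] 0.86 [454. 223.]
end_hole [ 0.485  -0.4515  0.0045] 0.93 [454. 224.]
end_hole [ 0.5743 -0.1109  0.0551] 0.89 [345. 194.]
end_hole [0.3365 0.1367 0.0045] 0.84 [264. 274.]
stay_eye [0.3332 0.1377 0.009 ] 0.88 [263. 275.]
stay_eye [ 0.333  -0.2146  0.0077] 0.65 [379. 274.]
stay_eye [ 0.4877 -0.454   0.0016] 0.6 [454. 224.]
guide [ 0.6789 -0.0987  0.0474] 0.9 [340. 161.]
bottle_a [ 0.6653 -0.3577  0.1059] 0.97 [430. 161.]
bottle_a [0.5372 0.0932 0.1134] 0.76 [274. 205.]
label_roll [0.6235 0.1441 0.
[... 229 characters left out ...]
.0861  0.0134] 0.89 [277. 255.]
first_hole [ 0.4978 -0.4516  0.0044] 0.96 [210. 157.]
first_hole [0.3389 0.1385 0.0044] 0.91 [404. 174.]
first_hole [ 0.336  -0.2106  0.0007] 0.76 [300. 145.]
end_hole [ 0.5683 -0.1083  0.0516] 0.74 [297. 194.]
end_hole [ 0.4965 -0.4513  0.0055] 0.73 [211. 156.]
end_hole [ 0.3329 -0.2101  0.0062] 0.71 [300. 143.]
stay_eye [0.3341 0.143  0.0028] 0.96 [405. 174.]
stay_eye [ 0.5708 -0.1171  0.0506] 0.86 [294. 194.]
stay_eye [ 0.4972 -0.4527  0.0071] 0.86 [210. 156.]
guide [ 0.6835 -0.1064  0.042 ] 0.89 [280. 228.]
bottle_a [ 0.6931 -0.3521  0.0843] 0.85 [194. 192.]
bottle_a [0.5638 0.106  0.0907] 0.83 [374. 207.]
label_roll [0.6481 0.1503 0.0602] 0.67 [380. 246.]
```

```bash
python3 - <<'E'
import cv2,numpy as np
a=cv2.imread('pics/top0.png')[120:320,220:480]
cv2.imwrite('pics/t1.png',cv2.resize(a,None,fx=3,fy=3,interpolation=cv2.INTER_CUBIC))
b=cv2.imread('pics/scene0.png')[110:310,170:430]
cv2.imwrite('pics/s1.png',cv2.resize(b,None,fx=3,fy=3,interpolation=cv2.INTER_CUBIC))
E
```

```text
(no output)
```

View pics/t1.png

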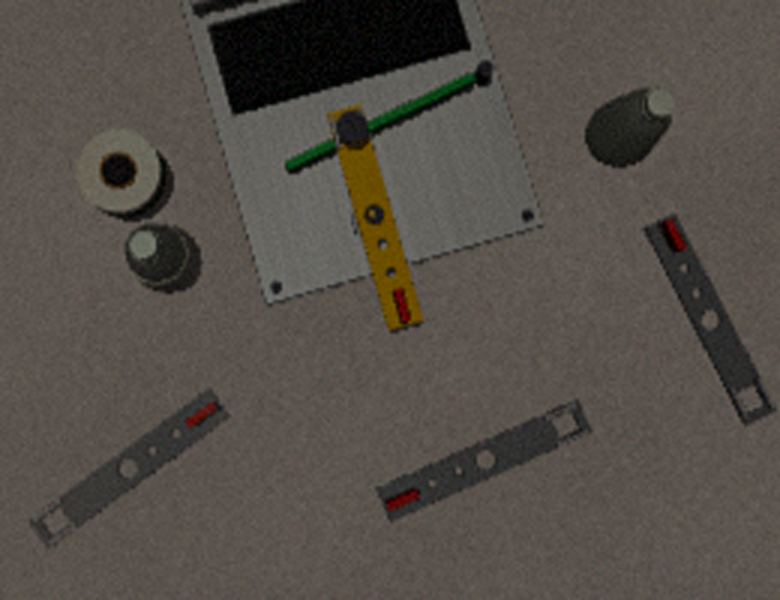

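View pics/s1.png

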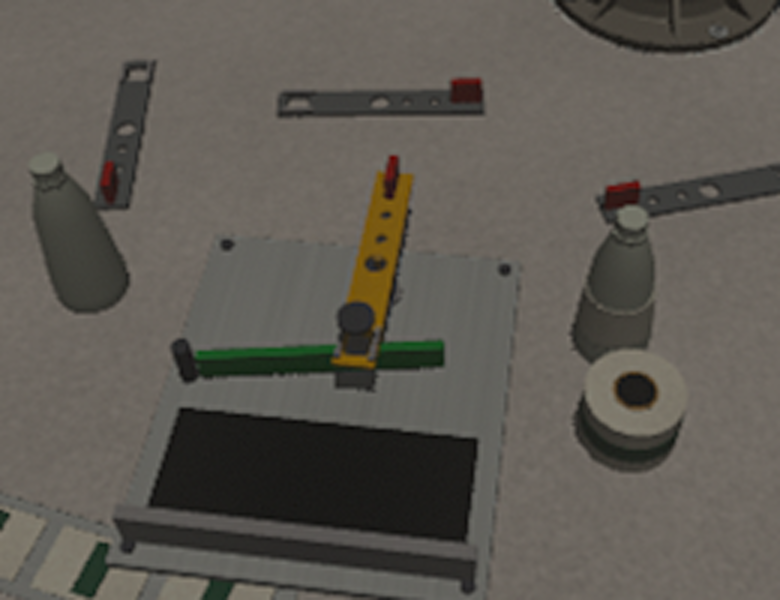

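The yellow stay is the one on the jig: its red handle is at crop (402,305), which is top-camera pixel (354,222). The three grey bars with red handles at crop (674,236), (402,499) and (202,415) are look-alikes, because they are grey and lie on the bench. The enlarged crop confirms it. The holes are at crop (391,271), (383,244) and (374,213), and the cap is at (352,129).

```bash
cat >> h.py <<'E'
def staymask(c):
    hsv=cv2.cvtColor(c['pixels'],cv2.COLOR_RGB2HSV)
    y=cv2.inRange(hsv,(15,120,60),(32,255,255)); r=cv2.inRange(hsv,(0,140,60),(8,255,255))|cv2.inRange(hsv,(172,140,60),(180,255,255))
    return y,r
E
python3 - <<'E'
from h import *
c=shot('top'); y,r=staymask(c)
n,l,st,ce=cv2.connectedComponentsWithStats(y); i=1+st[1:,4].argmax(); print(st[i],ce[i])
pts=np.argwhere(l==i)[:,::-1]
W=np.array([unproj(c,u,v,.055)[:2] for u,v in pts])
rect=cv2.minAreaRect((W*1000).astype(np.float32)); print(rect)
p=cv2.fitLine(W.astype(np.float32),cv2.DIST_L2,0,.01,.01).ravel();print('line',p)
# red near bar
R=np.argwhere(r)[:,::-1]; R=R[(abs(R[:,0]-354)<12)&(abs(R[:,1]-222)<14)]
print(len(R)); m=R.mean(0); print('grip',m,unproj(c,*m,.080))
for nm,u,v,z in(('first',344.5,191,.055),('end',350.3,210.3,.055),('cap',337.3,163,.089)): print(nm,unproj(c,u,v,z))
s=state();w=shot('wrist'); print('wrist cam in tool',s['tool_rot'].T@(-w['R'].T@w['t']-s['ee_pos']), w['intrinsics'][0,0]); print((w['R']@s['tool_rot']))
E
```

```text
[333 167  28  63 668] [346.0449 197.3458]
((565.55859375, -114.73184967041016), (191.36572265625, 37.43958282470703), 15.508039474487305)
line [ 0.9636  0.2675  0.5659 -0.1143]
27
grip [353.8148 221.4444] [ 0.4923 -0.1353  0.08  ]
first [ 0.5848 -0.1099  0.055 ]
end [ 0.5267 -0.1268  0.055 ]
cap [ 0.6638 -0.0878  0.089 ]
wrist cam in tool [ 0.0827 -0.0005 -0.1787] 317.6807203137343
[[-0.      1.     -0.0011]
 [-0.9595 -0.0003 -0.2816]
 [-0.2816  0.0011  0.9595]]
```

Call:
move_arm(
  deltas=[
    {"tx": 3.5,"ty": -3.3,"claw": 1},
    {"tx": 3.5,"ty": -3.3},
    {"tx": 3.5,"ty": -3.3},
    {"tx": 3.5,"ty": -3.3},
    {"tx": 3.5,"ty": -3.3},
    {"tx": 3.5,"ty": -3.3},
    {"tx": 3.5,"ty": -3.3},
    {"tx": 3.5,"ty": -3.3},
    {"tx": 3.5,"ty": -3.3},
    {"tx": 3.5,"ty": -3.3},
    {"tx": 3.5,"ty": -3.3,"az": 0.039},
    {"tx": 3,"ty": -3},
  ],
  squeeze=40,
)

```text
invalid input at $.deltas[0]: expected keys tx, ty, tz, ax, ay, az, claw
```

Call:
move_arm(
  deltas=[
    {"tx": 3.5,"ty": -3.3,"tz": 0,"ax": 0,"ay": 0,"az": 0,"claw": 1},
    {"tx": 3.5,"ty": -3.3,"tz": 0,"ax": 0,"ay": 0,"az": 0,"claw": 1},
    {"tx": 3.5,"ty": -3.3,"tz": 0,"ax": 0,"ay": 0,"az": 0,"claw": 1},
    {"tx": 3.5,"ty": -3.3,"tz": 0,"ax": 0,"ay": 0,"az": 0,"claw": 1},
    {"tx": 3.5,"ty": -3.3,"tz": 0,"ax": 0,"ay": 0,"az": 0,"claw": 1},
    {"tx": 3.5,"ty": -3.3,"tz": 0,"ax": 0,"ay": 0,"az": 0,"claw": 1},
    {"tx": 3.5,"ty": -3.3,"tz": 0,"ax": 0,"ay": 0,"az": 0,"claw": 1},
    {"tx": 3.5,"ty": -3.3,"tz": 0,"ax": 0,"ay": 0,"az": 0,"claw": 1},
    {"tx": 3.5,"ty": -3.3,"tz": 0,"ax": 0,"ay": 0,"az": 0,"claw": 1},
    {"tx": 3.5,"ty": -3.3,"tz": 0,"ax": 0,"ay": 0,"az": 0,"claw": 1},
    {"tx": 3.5,"ty": -3.3,"tz": 0,"ax": 0,"ay": 0,"az": 0.039,"claw": 1},
    {"tx": 0,"ty": 0,"tz": 0,"ax": 0,"ay": 0,"az": 0,"claw": 1},
  ],
  squeeze=40,
)

```text
clock: 2.2
ee_pos: [0.4702, -0.1634, 0.2056]
tool_rot: [[0.965, 0.262, 0.004], [0.262, -0.965, -0.004], [0.002, 0.005, -1.0]]
contact_force: [-0.7, -0.7, -0.3]
width: 0.0942
```

Call:
move_arm(
  deltas=[
    {"tx": 1.5,"ty": -1.1,"tz": 3,"ax": 0,"ay": 0,"az": 0,"claw": 1},
    {"tx": 1.4,"ty": -1.1,"tz": 3,"ax": 0,"ay": 0,"az": 0,"claw": 1},
    {"tx": 0,"ty": 0,"tz": 2,"ax": 0,"ay": 0,"az": 0,"claw": 1},
    {"tx": 0,"ty": 0,"tz": 0,"ax": 0,"ay": 0,"az": 0,"claw": 1},
  ],
)

```text
clock: 2.6
ee_pos: [0.4953, -0.1329, 0.1247]
tool_rot: [[0.964, 0.265, 0.008], [0.265, -0.964, -0.005], [0.006, 0.007, -1.0]]
contact_force: [-0.3, 0.8, -0.1]
width: 0.094
```

```bash
python3 - <<'E'
from h import *
s=state();print(s['clock'],s['ee_pos'])
w=shot('wrist','w1.png')
cv2.imwrite('pics/w1b.png',cv2.resize(w['pixels'][:,120:520,::-1],None,fx=1.5,fy=1.5,interpolation=cv2.INTER_CUBIC))
for l,z in(('first_hole',.055),('end_hole',.055),('stay_grip',.08)):
    for d in spotter.find_in('wrist',l)[:2]: print(l,np.array(d['location']),d['conf'],proj(w,d['location']))
E
```

```text
2.6 [ 0.4953 -0.1329  0.1247]
first_hole [ 0.5427 -0.4222  0.0029] 0.86 [602.2631 221.0154]
first_hole [ 0.3058 -0.1415  0.0243] 0.85 [276.5612 363.3378]
end_hole [ 0.5396 -0.4226  0.005 ] 0.82 [602.8894 224.6153]
end_hole [ 0.3013 -0.1474  0.0205] 0.71 [281.2482 365.0124]
stay_grip [ 0.5374 -0.421   0.0017] 0.96 [597.5897 225.0155]
stay_grip [ 0.3052 -0.1464  0.0246] 0.74 [280.8315 364.9511]
```

View pics/w1b.png

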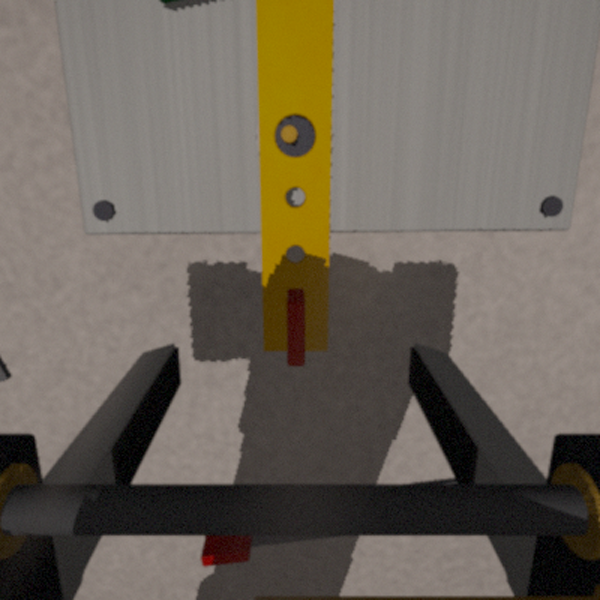

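The wrist view shows the yellow bar. The brass pin is at crop (289,133) inside the first hole (295,135), the middle hole is at (295,197), the end hole at (295,254) and the fin at (295,327). The fin is centred between the fingers. I'll measure the pin against the holes.

```bash
cat >> h.py <<'E'
def blob(c,mask,u,v,r=25):
    m=np.zeros_like(mask); y0,x0=int(v)-r,int(u)-r; m[max(y0,0):y0+2*r,x0:x0+2*r]=mask[max(y0,0):y0+2*r,x0:x0+2*r]
    n,l,st,ce=cv2.connectedComponentsWithStats(m)
    k=[i for i in range(1,n) if st[i,4]>5]; i=min(k,key=lambda i:np.hypot(*(ce[i]-[u,v]))); return ce[i],st[i]
E
python3 - <<'E'
from h import *
w=shot('wrist'); s=state(); hsv=cv2.cvtColor(w['pixels'],cv2.COLOR_RGB2HSV)
H=hsv.astype(int)
f=lambda x,y:(x/1.5+120,y/1.5)
for nm,x,y in(('pin',289,133),('hole',303,140),('bar',268,120),('end',295,254),('barshade',275,300),('fin',295,327)):
    u,v=map(int,f(x,y)); print(nm,hsv[v,u],end=' ')
print()
yel=((H[...,0]>=20)&(H[...,0]<=30)&(H[...,1]>215)).astype(np.uint8)
sub=hsv[80:100,303:328]; print(sub[9,:,0],sub[9,:,1],sub[9,:,2],sep='\n')
E
```

```text
pin [ 20 184 148] hole [138  20  65] bar [ 24 255 157] end [10 43 72] barshade [ 20 235  78] fin [  6 225  59] 
[170 170  17  19  20  21  21  21  21  20  20  20  17   0 150 145 135 165
 143 159 145 143 162  18  23]
[ 31  20 100 169 191 190 180 187 184 184 183 171 110  15  18  23  15   8
  16  27  24  16  22 109 253]
[ 73  75  97 131 147 148 152 151 154 151 148 134 104  68  71  67  68  68
  65  67  64  64  58  70 120]
```

```bash
cat >> h.py <<'E'
def wristmeas(w,pin_uv,hole_uv,end_uv,mid_uv=None,ztop=.055):
    hsv=cv2.cvtColor(w['pixels'],cv2.COLOR_RGB2HSV).astype(int); S=hsv[...,1]; Hh=hsv[...,0]
    out={}
    if pin_uv is not None:
        m=((S>110)&(S<222)&(Hh>13)&(Hh<26)).astype(np.uint8); m=cv2.morphologyEx(m,cv2.MORPH_OPEN,np.ones((3,3)))
        ce,st=blob(w,m,*pin_uv,12); out['pin']=(ce,st,unproj(w,*ce,ztop+.009))
    nb=((S<218)).astype(np.uint8)
    for k,uv in(('first',hole_uv),('mid',mid_uv),('end',end_uv)):
        if uv is None: continue
        ce,st=blob(w,nb,*uv,16); x,y,a,b=st[:4]; ctr=np.array([x+(a-1)/2,y+(b-1)/2])
        out[k]=(ce,st,unproj(w,*ce,ztop))
    return out
E
python3 - <<'E'
from h import *
w=shot('wrist'); s=state()
o=wristmeas(w,(312.7,88.7),(316.7,90),(316.7,169.3),(316.7,131.3))
for k in o: print(k,*o[k])
d=o['first'][2]-o['end'][2]; L=np.hypot(*d[:2]); ex=d[:2]/L; ey=np.array([-ex[1],ex[0]]); print('L',L,'dir deg',np.degrees(np.arctan2(ex[1],ex[0])))
e=(o['pin'][2]-o['first'][2])[:2]; print('pin rel first hole',e@ex*1e3,e@ey*1e3)
e=(o['pin'][2]-o['end'][2])[:2]; print('pin rel end',e@ex*1e3,e@ey*1e3)
print('grip est',o['end'][2][:2]-.035*ex, s['ee_pos'], 'tool yaw',np.degrees(np.arctan2(s['tool_rot'][1,0],s['tool_rot'][0,0])))
E
```

```text
pin [310.1273  92.2455] [305  87  11  12 110] [ 0.5842 -0.1061  0.064 ]
first [313.904   92.9564] [301  80  27  26 573] [ 0.5848 -0.1088  0.055 ]
mid [314.5302 133.0336] [308 127  14  13 149] [ 0.5562 -0.1171  0.055 ]
end [314.6032 170.9048] [309 165  13  13 126] [ 0.5272 -0.125   0.055 ]
L 0.05990581849102673 dir deg 15.723504762223783
pin rel first hole 0.13991836586670536 2.7946749877384716
pin rel end 60.045736856893434 2.794674987738473
grip est [ 0.4935 -0.1345] [ 0.4971 -0.1339  0.128 ] tool yaw 15.287726267136998
```

Call:
move_arm(
  deltas=[
    {"tx": -0.3,"ty": 0,"tz": 2.5,"ax": 0.006,"ay": -0.006,"az": -0.006,"claw": 0.3},
    {"tx": 0,"ty": 0,"tz": 2.5,"ax": 0,"ay": 0,"az": 0,"claw": 0.0},
    {"tx": 0,"ty": 0,"tz": 0.8,"ax": 0,"ay": 0,"az": 0,"claw": 0.0},
    {"tx": 0,"ty": 0,"tz": 0,"ax": 0,"ay": 0,"az": 0,"claw": 0.0},
    {"tx": 0,"ty": 0,"tz": 0,"ax": 0,"ay": 0,"az": 0,"claw": 0.0},
  ],
)

```text
clock: 3.4
ee_pos: [0.4974, -0.137, 0.0735]
tool_rot: [[0.964, 0.267, 0.013], [0.267, -0.964, -0.005], [0.011, 0.008, -1.0]]
contact_force: [0.6, -0.4, -1.1]
width: 0.0575
```

Call:
move_arm(
  deltas=[
    {"tx": -0.3,"ty": -0.3,"tz": 0.7,"ax": 0.008,"ay": -0.011,"az": 0,"claw": 0.0},
    {"tx": 0,"ty": 0,"tz": 0.5,"ax": 0,"ay": 0,"az": 0,"claw": 0.0},
    {"tx": 0,"ty": 0,"tz": 0,"ax": 0,"ay": 0,"az": 0,"claw": 0.0},
  ],
)

```text
clock: 3.7
ee_pos: [0.4948, -0.1352, 0.0628]
tool_rot: [[0.964, 0.267, 0.002], [0.267, -0.964, -0.001], [0.002, 0.001, -1.0]]
contact_force: [0.6, 0.1, 0.9]
width: 0.0469
```

Call:
move_arm(
  deltas=[
    {"tx": -0.1,"ty": -0.05,"tz": 0.3,"ax": 0,"ay": -0.002,"az": 0,"claw": 0.0},
    {"tx": 0,"ty": 0,"tz": 0,"ax": 0,"ay": 0,"az": 0,"claw": -0.6},
    {"tx": 0,"ty": 0,"tz": 0,"ax": 0,"ay": 0,"az": 0,"claw": -1},
    {"tx": 0,"ty": 0,"tz": 0,"ax": 0,"ay": 0,"az": 0,"claw": -1},
    {"tx": 0,"ty": 0,"tz": 0,"ax": 0,"ay": 0,"az": 0,"claw": -1},
  ],
  squeeze=40,
)

```text
clock: 4.2
ee_pos: [0.4938, -0.1349, 0.06]
tool_rot: [[0.964, 0.267, 0.001], [0.267, -0.964, -0.001], [0.0, 0.001, -1.0]]
contact_force: [0.4, 0.1, -0.4]
width: 0.0183
```

Call:
move_arm(
  deltas=[
    {"tx": 0,"ty": 0,"tz": 0,"ax": 0,"ay": 0,"az": 0,"claw": -1},
    {"tx": 0,"ty": 0,"tz": 0,"ax": 0,"ay": 0,"az": 0,"claw": -1},
    {"tx": 0,"ty": 0,"tz": 0,"ax": 0,"ay": 0,"az": 0,"claw": -1},
  ],
)

```text
clock: 4.5
ee_pos: [0.4939, -0.1349, 0.0601]
tool_rot: [[0.964, 0.267, 0.001], [0.267, -0.964, -0.001], [0.0, 0.001, -1.0]]
contact_force: [0.5, -0.1, -0.2]
width: 0.0087
```

Call:
move_arm(
  deltas=[
    {"tx": 0,"ty": 0,"tz": -0.5,"ax": 0,"ay": 0,"az": 0,"claw": -1},
    {"tx": 0,"ty": 0,"tz": -0.5,"ax": 0,"ay": 0,"az": 0,"claw": -1},
    {"tx": 0,"ty": 0,"tz": -0.5,"ax": 0,"ay": 0,"az": 0,"claw": -1},
    {"tx": 0,"ty": 0,"tz": -0.4,"ax": 0,"ay": 0,"az": 0,"claw": -1},
    {"tx": 0,"ty": 0,"tz": 0,"ax": 0,"ay": 0,"az": 0,"claw": -1},
  ],
)

```text
clock: 5.0
ee_pos: [0.4938, -0.135, 0.081]
tool_rot: [[0.964, 0.267, 0.001], [0.267, -0.964, -0.001], [0.0, 0.001, -1.0]]
contact_force: [-0.5, -0.4, -0.4]
width: 0.0086
```

```bash
python3 - <<'E'
from h import *
w=shot('wrist','w2.png'); s=state(); print(s['ee_pos'],s['contact_force'],s['moment'],s['tool_rot'])
cv2.imwrite('pics/w2b.png',cv2.resize(w['pixels'][:240,220:420,::-1],None,fx=2.5,fy=2.5,interpolation=cv2.INTER_CUBIC))
E
```

```text
[ 0.4937 -0.1349  0.0807] [ 0.6951 -0.6283  0.1552] [-0.0009  0.0897 -0.0087] [[ 0.9637  0.2671  0.0004]
 [ 0.2671 -0.9637 -0.0013]
 [ 0.0001  0.0014 -1.    ]]
```

View pics/w2b.png

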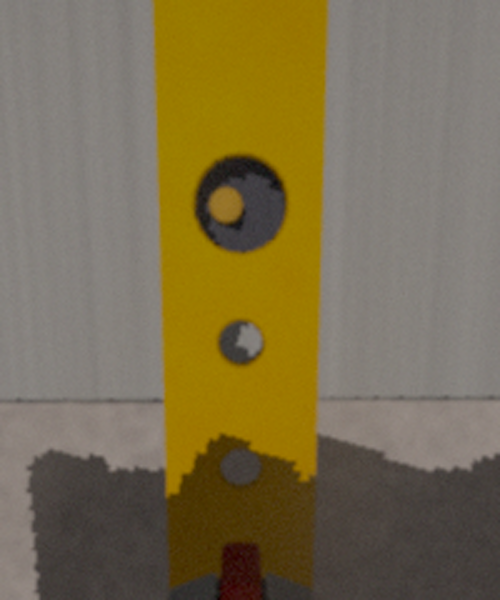

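Bar lifted: the first hole at crop (240,203) is above the pin (225,205), with the middle hole at (240,342) and the end hole at (240,466). Next I check the lift height and the pin offset.

```bash
cat >> h.py <<'E'
def rel(w,o):
    d=o['first'][2]-o['end'][2]; L=np.hypot(*d[:2]); ex=d[:2]/L; ey=np.array([-ex[1],ex[0]])
    print('L',L*1e3,'deg',np.degrees(np.arctan2(ex[1],ex[0])),'first',o['first'][2],'end',o['end'][2])
    if 'pin' in o:
        p=unproj(w,*o['pin'][0],.064); e=(p-o['end'][2])[:2]; print('pin',p,o['pin'][1],'rel end',e@ex*1e3,e@ey*1e3)
E
python3 - <<'E'
from h import *
w=shot('wrist'); print(state()['ee_pos'])
for zt in(.0756,):
    o=wristmeas(w,(310,82),(316,81),(316,186),(316,137),zt); rel(w,o)
    for k in o: print(k,o[k][0],o[k][1])
E
```

```text
[ 0.4935 -0.1349  0.0804]
L 59.3505039787301 deg 15.781284706068831 first [ 0.5846 -0.1092  0.0756] end [ 0.5275 -0.1253  0.0756]
pin [ 0.5842 -0.106   0.064 ] [304  74  14  16 178] rel end 59.75129655587475 3.1519619121969273
pin [310.1629  81.5562] [304  74  14  16 178]
first [315.634   80.8861] [300  65  32  32 948]
mid [316.052 136.164] [307 128  19  18 250]
end [316.1659 186.4192] [307 178  19  18 229]
```

Call:
move_arm(
  deltas=[
    {"tx": 0.6,"ty": -0.03,"tz": 0,"ax": 0,"ay": 0,"az": 0,"claw": -1},
    {"tx": 0.6,"ty": -0.03,"tz": 0,"ax": 0,"ay": 0,"az": 0,"claw": -1},
    {"tx": 0.6,"ty": -0.03,"tz": 0,"ax": 0,"ay": 0,"az": 0,"claw": -1},
    {"tx": 0.6,"ty": -0.03,"tz": 0,"ax": 0,"ay": 0,"az": 0,"claw": -1},
    {"tx": 0.6,"ty": -0.03,"tz": 0,"ax": 0,"ay": 0,"az": 0,"claw": -1},
    {"tx": 0.6,"ty": -0.03,"tz": 0,"ax": 0,"ay": 0,"az": 0,"claw": -1},
    {"tx": 0.6,"ty": -0.03,"tz": 0,"ax": 0,"ay": 0,"az": 0,"claw": -1},
    {"tx": 0.6,"ty": -0.03,"tz": 0,"ax": 0,"ay": 0,"az": 0,"claw": -1},
    {"tx": 0.6,"ty": -0.03,"tz": 0,"ax": 0,"ay": 0,"az": 0,"claw": -1},
    {"tx": 0,"ty": 0,"tz": 0,"ax": 0,"ay": 0,"az": 0,"claw": -1},
  ],
)

```text
clock: 6.1
ee_pos: [0.549, -0.1162, 0.0792]
tool_rot: [[0.964, 0.267, -0.002], [0.267, -0.964, -0.001], [-0.002, 0.0, -1.0]]
contact_force: [-0.5, 0.3, -2.0]
width: 0.0085
```

```bash
python3 - <<'E'
from h import *
w=shot('wrist','w3.png'); s=state(); print(s['ee_pos'],s['contact_force'])
a=cv2.resize(w['pixels'][:240,220:420,::-1],None,fx=2.5,fy=2.5,interpolation=cv2.INTER_CUBIC)
t=shot('top','t3.png'); b=cv2.resize(t['pixels'][130:250,300:390,::-1],None,fx=3.3,fy=5,interpolation=cv2.INTER_CUBIC); b=cv2.resize(b,(297,600))
cv2.imwrite('pics/w3b.png',np.hstack([a,b]))
E
```

```text
[ 0.5486 -0.1163  0.0792] [-0.0132 -0.3322 -1.4881]
```

View pics/w3b.png

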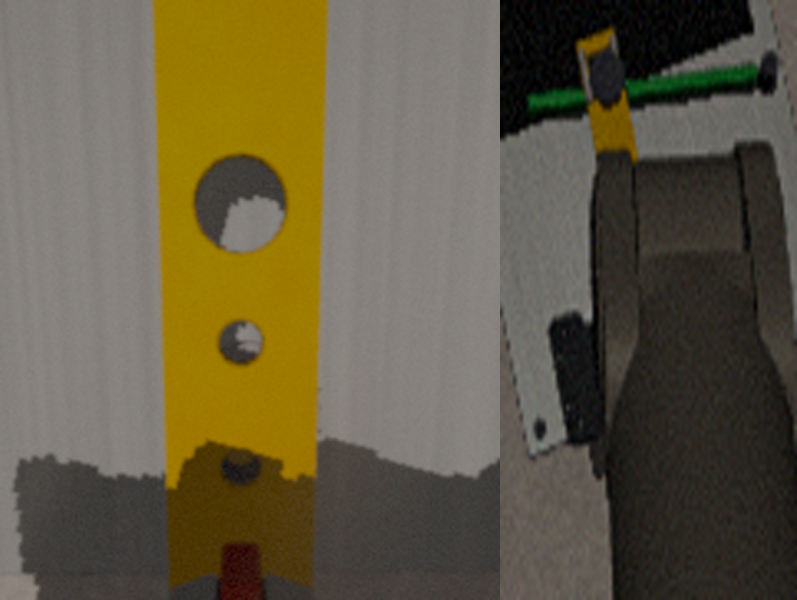

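```bash
python3 - <<'E'
from h import *
w=shot('wrist'); s=state(); print(s['ee_pos'])
o=wristmeas(w,None,(316,81),(316,186),(316,137),.055+s['ee_pos'][2]-.0601); rel(w,o)
for k in o: print(k,o[k][0],o[k][1])
p=proj(w,(.5842,-.1060,.064)); print('pin predicted px',p)
e=(np.array([.5842,-.1060])-o['end'][2][:2]);ex=np.array([.9624,.2717]);print('pin rel end',e@ex*1e3,e@[-ex[1],ex[0]]*1e3)
h=cv2.cvtColor(w['pixels'],cv2.COLOR_RGB2HSV)
print(h[176:198,305:328,1]);print(h[176:198,305:328,2])
E
```

```text
[ 0.548  -0.1165  0.0792]
L 59.54313573574626 deg 15.936165868476202 first [ 0.6392 -0.0907  0.0741] end [ 0.582  -0.107   0.0741]
first [315.6041  80.8176] [300  65  32  32 965]
mid [316.0931 136.0081] [307 128  19  17 247]
end [316.4322 186.7789] [308 179  22  16 199]
pin predicted px [315.7939 178.9541]
pin rel end 2.4097893679245344 0.36058488873572375
[[255 255 255 255 255 255 255 255 255 255 255 255 255 255 255 255 255 255
  255 255 255 255 255]
 [255 255 255 255 250 255 255 255 255 255 255 255 255 255 255 255 255 255
  255 255 255 255 255]
 [255 255 255 255 246 239 255 255 255 255 255 255 255 255 255 255 255 255
  255 255 255 255 255]
 [249 255 255 255 255 252 255 255 255 209 255 245 255 255 244 255 255 255
  255 255 255 255 255]
 [252 237 255 219 255 232 217 255 203 173 198 198 178 211 224 255 236 255
  255 255 255 255 255]
 [255 255 252 245 235 226 235 219 179 178 206 193 184 193 184 188 198 232
  246 255 255 255 255]
 [255 242 255 215 255 240 179 156 211 203 177 162 165 178 163 189 144 151
  205 255 255 219 219]
 [255 255 255 220 216 115  94 156 159 193 198 202 152 230 179 
[... 2828 characters left out ...]
 55  71  77  78  81]
 [ 78  77  73  74  62  49  39  34  34  30  24  37  32  35  24  39  40  59
   66  72  76  77  79]
 [ 77  80  76  79  67  61  51  43  40  29  33  32  26  37  38  49  57  64
   73  75  78  79  80]
 [ 77  74  79  77  73  68  58  58  55  54  48  42  45  53  52  63  63  72
   77  77  84  79  80]
 [ 76  76  80  73  77  74  71  68  64  63  61  61  62  66  68  68  74  79
   76  78  79  80  81]
 [ 75  78  79  73  77  79  75  72  73  70  68  62  69  71  75  75  79  75
   77  83  78  83  82]
 [ 76  77  79  77  78  76  74  77  73  73  71  73  76  75  79  77  76  85
   80  78  80  81  79]
 [ 76  76  79  74  78  77  75  77  79  77  75  76  78  80  81  81  79  80
   81  80  80  76  79]]
```

Call:
move_arm(
  deltas=[
    {"tx": 0.3,"ty": -0.03,"tz": 0.1,"ax": 0,"ay": 0,"az": 0,"claw": -1},
    {"tx": 0.05,"ty": 0,"tz": 0.1,"ax": 0,"ay": 0,"az": 0,"claw": -1},
    {"tx": 0,"ty": 0,"tz": 0,"ax": 0,"ay": 0,"az": 0,"claw": -1},
  ],
)

```text
clock: 6.55
ee_pos: [0.5511, -0.1154, 0.0771]
tool_rot: [[0.964, 0.266, -0.003], [0.266, -0.964, -0.001], [-0.003, 0.0, -1.0]]
contact_force: [-0.5, -1.2, -0.9]
width: 0.0087
```

```bash
cat > m.py <<'E'
from h import *
w=shot('wrist'); s=state(); print(s['clock'],s['ee_pos'],s['contact_force'],s['tool_rot'][2])
o=wristmeas(w,None,(316,81),(316,186),(316,137),.055+s['ee_pos'][2]-.0601); rel(w,o)
# end hole from first/mid extrapolation (shadow-proof)
zt=.055+s['ee_pos'][2]-.0601
f,m=o['first'][2],o['mid'][2]; E=f+2*(m-f); print('end extrap',E,'mid spacing',np.linalg.norm(f-m)*1e3)
p=proj(w,(.5842,-.1060,.064)); print('pin predicted px',p,'hole px',proj(w,o['end'][2]))
ex=np.array([.9624,.2717])
for q in(o['end'][2],E): e=(np.array([.5842,-.1060])-q[:2]);print('pin rel end',e@ex*1e3,e@[-ex[1],ex[0]]*1e3)
h=cv2.cvtColor(w['pixels'],cv2.COLOR_RGB2HSV)
a=w['pixels'][165:205,296:336,::-1].astype(float); cv2.imwrite('pics/z%.1f.png'%s['clock'],cv2.resize(np.clip(a*2.5,0,255).astype(np.uint8),None,fx=12,fy=12,interpolation=cv2.INTER_CUBIC))
print('z%.1f.png'%s['clock'])
E
python3 m.py; ls pics | grep z
```

```text
6.6 [ 0.5511 -0.1155  0.0772] [-0.0234 -0.1258 -0.522 ] [-0.003   0.0005 -1.    ]
L 59.757094284445024 deg 15.842686351585277 first [ 0.6421 -0.0898  0.0721] end [ 0.5846 -0.1061  0.0721]
end extrap [ 0.5849 -0.1062  0.0721] mid spacing 29.762413477176356
pin predicted px [316.0005 184.4192] hole px [316.3367 187.1429]
pin rel end -0.38046981668981933 0.19007759562855345
pin rel end -0.6132548802150498 0.3693629738131326
z6.6.png
z6.6.png
```

View pics/z6.6.png

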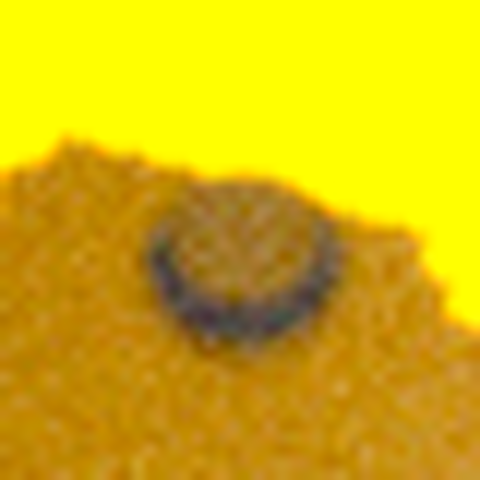

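Enhanced view: the pin (centre column about 244) is centred sideways in the end hole (span 150–338). In depth it fits the prediction within about 0.5 mm, so I lower gently.

Call:
move_arm(
  deltas=[
    {"tx": 0,"ty": 0,"tz": 0.1,"ax": 0,"ay": 0,"az": 0,"claw": -1},
    {"tx": 0,"ty": 0,"tz": 0.1,"ax": 0,"ay": 0,"az": 0,"claw": -1},
    {"tx": 0,"ty": 0,"tz": 0.1,"ax": 0,"ay": 0,"az": 0,"claw": -1},
    {"tx": 0,"ty": 0,"tz": 0.1,"ax": 0,"ay": 0,"az": 0,"claw": -1},
  ],
)

```text
clock: 7.0
ee_pos: [0.5511, -0.1155, 0.073]
tool_rot: [[0.964, 0.266, -0.003], [0.266, -0.964, -0.001], [-0.003, 0.001, -1.0]]
contact_force: [-0.0, 0.1, -0.8]
width: 0.0083
```

Call:
move_arm(
  deltas=[
    {"tx": 0,"ty": 0,"tz": 0.1,"ax": 0,"ay": 0,"az": 0,"claw": -1},
    {"tx": 0,"ty": 0,"tz": 0.1,"ax": 0,"ay": 0,"az": 0,"claw": -1},
  ],
)

```text
clock: 7.2
ee_pos: [0.5511, -0.1155, 0.0708]
tool_rot: [[0.964, 0.266, -0.002], [0.266, -0.964, -0.001], [-0.003, 0.001, -1.0]]
contact_force: [-0.2, 0.5, -1.6]
width: 0.0087
```

Call:
move_arm(
  deltas=[
    {"tx": 0,"ty": 0,"tz": 0.12,"ax": 0,"ay": 0,"az": 0,"claw": -1},
    {"tx": 0,"ty": 0,"tz": 0.12,"ax": 0,"ay": 0,"az": 0,"claw": -1},
    {"tx": 0,"ty": 0,"tz": 0.12,"ax": 0,"ay": 0,"az": 0,"claw": -1},
  ],
)

```text
clock: 7.5
ee_pos: [0.5511, -0.1155, 0.0669]
tool_rot: [[0.964, 0.266, -0.002], [0.266, -0.964, -0.001], [-0.003, 0.001, -1.0]]
contact_force: [0.0, -0.6, -0.6]
width: 0.0089
```

```bash
python3 m.py
```

```text
7.55 [ 0.551  -0.1155  0.0667] [-0.3805  0.2345 -1.8144] [-0.0029  0.0004 -1.    ]
L 59.91020032165156 deg 15.59683188442817 first [ 0.6421 -0.0898  0.0616] end [ 0.5844 -0.1059  0.0616]
end extrap [ 0.5849 -0.1062  0.0616] mid spacing 29.759717063429584
pin predicted px [315.9444 188.66  ] hole px [315.9434 187.239 ]
pin rel end -0.23986205617254042 0.0043716435544080565
pin rel end -0.630891829839953 0.428090672137531
z7.5.png
```

Call:
move_arm(
  deltas=[
    {"tx": 0,"ty": 0,"tz": 0.12,"ax": 0,"ay": 0,"az": 0,"claw": -1},
    {"tx": 0,"ty": 0,"tz": 0.12,"ax": 0,"ay": 0,"az": 0,"claw": -1},
    {"tx": 0,"ty": 0,"tz": 0.1,"ax": 0,"ay": 0,"az": 0,"claw": -1},
    {"tx": 0,"ty": 0,"tz": 0.1,"ax": 0,"ay": 0,"az": 0,"claw": -1},
  ],
)

```text
clock: 7.95
ee_pos: [0.5511, -0.1155, 0.062]
tool_rot: [[0.964, 0.266, -0.003], [0.266, -0.964, -0.001], [-0.003, 0.0, -1.0]]
contact_force: [-0.3, -0.1, -0.7]
width: 0.0087
```

Call:
move_arm(
  deltas=[
    {"tx": 0,"ty": 0,"tz": 0.08,"ax": 0,"ay": 0,"az": 0,"claw": -1},
    {"tx": 0,"ty": 0,"tz": 0.05,"ax": 0,"ay": 0,"az": 0,"claw": -1},
    {"tx": 0,"ty": 0,"tz": 0.03,"ax": 0,"ay": 0,"az": 0,"claw": -1},
  ],
)

```text
clock: 8.25
ee_pos: [0.551, -0.1155, 0.0602]
tool_rot: [[0.964, 0.266, -0.003], [0.266, -0.964, -0.001], [-0.003, 0.0, -1.0]]
contact_force: [-1.8, -0.5, 0.4]
width: 0.0089
```

Call:
move_arm(
  deltas=[
    {"tx": 0,"ty": 0,"tz": 0,"ax": 0,"ay": 0,"az": 0,"claw": -0.6},
    {"tx": 0,"ty": 0,"tz": 0,"ax": 0,"ay": 0,"az": 0,"claw": -0.2},
    {"tx": 0,"ty": 0,"tz": 0,"ax": 0,"ay": 0,"az": 0,"claw": -0.2},
    {"tx": 0,"ty": 0,"tz": 0,"ax": 0,"ay": 0,"az": 0,"claw": -0.2},
    {"tx": 0,"ty": 0,"tz": 0,"ax": 0,"ay": 0,"az": 0,"claw": -0.2},
    {"tx": 0,"ty": 0,"tz": -1.5,"ax": 0,"ay": 0,"az": 0,"claw": -0.2},
    {"tx": 0,"ty": 0,"tz": -2.5,"ax": 0,"ay": 0,"az": 0,"claw": -0.2},
    {"tx": 0,"ty": 0,"tz": -3,"ax": 0,"ay": 0,"az": 0,"claw": -0.2},
    {"tx": -1,"ty": 0,"tz": -3,"ax": 0,"ay": 0,"az": 0,"claw": -0.2},
    {"tx": 0,"ty": 0,"tz": 0,"ax": 0,"ay": 0,"az": 0,"claw": -0.2},
    {"tx": 0,"ty": 0,"tz": 0,"ax": 0,"ay": 0,"az": 0,"claw": -0.2},
  ],
)

```text
clock: 9.35
ee_pos: [0.5421, -0.1176, 0.1691]
tool_rot: [[0.964, 0.267, -0.0], [0.267, -0.964, -0.001], [-0.0, 0.001, -1.0]]
contact_force: [0.9, 0.6, -0.2]
width: 0.0378
```

```bash
python3 - <<'E'
from h import *
s=state();print(s['clock'],s['ee_pos'],s['width'])
w=shot('wrist'); c=shot('scene')
E=(.5842,-.1060,.055); p=proj(w,E); print(p)
F=np.array(E)+.06*np.array([.9624,.2717,0]); print(proj(w,F))
a=cv2.resize(np.clip(w['pixels'][20:320,220:420,::-1]*1.5,0,255).astype(np.uint8),(400,600),interpolation=cv2.INTER_CUBIC)
b=cv2.resize(c['pixels'][130:280,240:340,::-1],(400,600),interpolation=cv2.INTER_CUBIC)
cv2.imwrite('pics/f1.png',np.hstack([a,b]))
E
```

```text
9.35 [ 0.5421 -0.1176  0.1691] 0.03782708044679674
[316.1835 147.7568]
[315.8694  78.241 ]
```

View pics/f1.png

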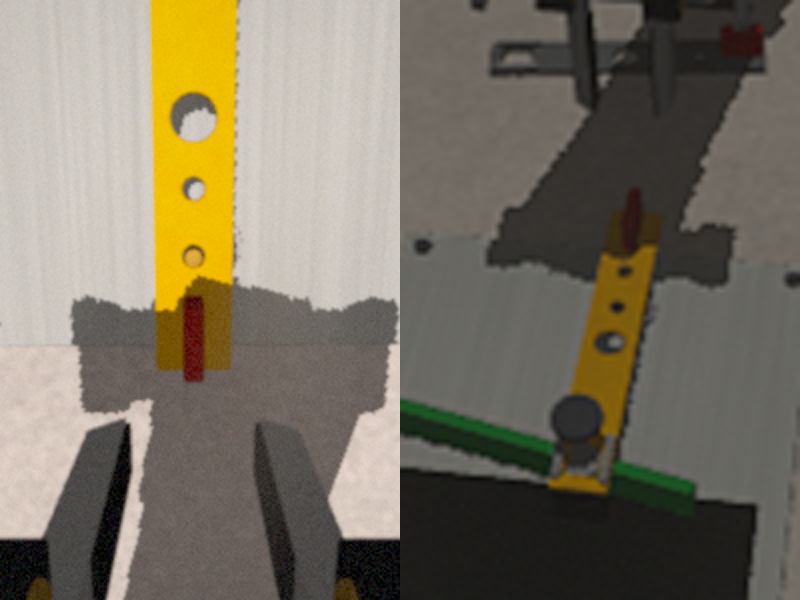

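In the wrist half, the brass pin fills the end hole at (193,257) and the open fingers are clear of the stay. One numeric check that the bar is flat and down, then I hand in.

```bash
python3 - <<'E'
from h import *
w=shot('wrist'); t=shot('top'); px=lambda x,y:(220+x/2,20+y/2)
o=wristmeas(w,px(193,257),px(193,117),px(200,250),px(193,188),.055)
for k in o: print(k,o[k][0],o[k][1],o[k][2])
print('first-mid',np.hypot(*(o['first'][2]-o['mid'][2])[:2])*1e3)
print([(np.array(d['location']),round(d['conf'],2)) for d in spotter.find_in('top','bottle_a')[:2]+spotter.find_in('top','label_roll')[:1]])
s=state(); print(s['clock'],s['contact_force'],s['joint_velocities'])
print(bot.finish_job())
E
```

```text
pin [316.2532 148.0127] [311 144  11   9  79] [ 0.5851 -0.1057  0.064 ]
first [316.4654  78.5681] [305  66  24  26 477] [ 0.6416 -0.0902  0.055 ]
mid [316.5043 114.1538] [311 108  12  13 117] [ 0.6129 -0.0982  0.055 ]
end [316.119  147.7857] [311 143  11  11  84] [ 0.5841 -0.1058  0.055 ]
first-mid 29.746051510458425
[(array([ 0.6617, -0.3567,  0.1076]), 0.86), (array([0.5406, 0.0903, 0.1162]), 0.6), (array([0.6283, 0.1489, 0.0569]), 0.84)]
9.65 [0.1124 0.2504 0.3598] [-0.1223  0.0461 -0.0195 -0.0599 -0.0841 -0.0806  0.0695]
the job is handed in; nothing more can be done
None
```

I set the jig for slim bottles and handed the job in at about 9.7 s. It gave no verdict, so what follows rests on my own checks.

I took the yellow stay by its red handle and lifted it about 20 mm, clear of the pin. I pushed it about 60 mm outward, which swung the green guide out. I lined the end hole up with the pin by wrist camera, lowered it in steps of about 1 mm, let go and backed off.

**Last checks:**
- **End hole on the pin:** the wrist picture showed the brass pin in it. The measured hole centre (0.5841, -0.1058) was within about 1 mm of the pin.
- **Fully down and flat:** the gripper had gone back to its starting height (0.0602 m against 0.0601 m). The first and middle holes measured 29.7 mm apart, against a true 30 mm.
- **Forces:** wrist force readings stayed at about 2 N or less while lowering.
- **Guide:** it was visibly swung out in the pictures. I did not measure its angle; about 0.35 rad follows from the geometry.
- **Bottles and label roll:** they stood within about 7 mm of their first positions, roughly what the detector's 4 mm accuracy allows.
- **Gripper:** the fingers were open and clear of the stay.

None of these checks failed. One estimate disagreed slightly: extrapolating from the other two holes put the end hole about 0.6 mm away from its direct measurement. That is within camera accuracy, and the stay dropped freely.

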